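Slide the cutting board out over the counter's edge, level with the tray

TASK

Push the cutting board along the counter toward you until its near edge sticks out over the front edge of the counter just as far as the baking tray beside it does, square to the counter's edge, so that the two can be taken hold of together later. Only push it flat along the top: do not lift or tip it, do not touch the tub and the jar, which ride along standing on it, and leave everything else where it is.

Things in the scene. Friction and masses are not known exactly. Their poses are not given: they have to be found in the camera images.
- board: The cutting board: a plain cream slab, 250 mm (its x) by 385 mm (its y) by 14 mm, 0.4 to 0.85 kg, lying flat and loose on the counter. Origin: centre of its underside; x points away from the robot across the short side (turned by up to 20 degrees at the start), y along its long side to the left, z up. It takes roughly 5 to 15 N to slide it.
- board_front (a point): Middle of the board's near long edge, at its underside (125 mm from the board's origin, toward the robot). Same axes as the board.
- board_back (a point): Middle of the board's far long edge, at its underside (125 mm from the board's origin, away from the robot): the upright 14 mm face to push on. The counter is clear for at least 0.1 m behind it; beyond that a steel box, a bottle and a tin stand at the back of the counter, and a tall bottle, fixed like them, stands on the right, farther back than the board, to the left of the can.
- counter_edge (a point): A point on the front edge of the counter top, toward its left end, fixed, at the height of the top (z = 0). The edge is straight and runs along this point's y axis; nearer to the robot than this point's x there is nothing under the board.
- tub: A white pot with a foil lid, 72 mm wide and 71 mm high, standing loose on the left half of the board, at least 70 mm clear of the board's far edge. Origin: centre of its underside. Not to be touched.
- jar: A round jar with a flat lid, 61 mm wide and 86 mm high, standing loose on the right half of the board, at least 70 mm clear of the board's far edge. Origin: centre of its underside. Not to be touched.
- can: A drink can, 66 mm wide and 115 mm high, standing on the counter behind the baking tray. Origin: centre of its underside. To be left alone.
- spice: A small spice jar, 45 mm wide and 105 mm high, standing loose in the baking tray. Origin: centre of its underside. To be left alone.
- scissors: A pair of scissors, 199 mm long, 87 mm wide and 9 mm thick, lying loose in the baking tray. Origin: about the middle, at the underside. To be left alone.
- tray_front (a point): Middle of the tray's near (short) edge, at its underside, 181 mm from the tray's origin; axes as the tray's. It sticks out 10 to 85 mm over the counter's front edge, a different amount each time: the board's near edge is to come level with it, measured square to the counter's edge.
- tray: The baking tray: shallow, dark, pressed, with a rolled rim, 362 mm long (its y) by 242 mm by 14 mm, lying to the right of the board with its long side pointing away from the robot, square to the counter's edge; it stays put. Origin: centre of its underside; y points toward the robot, x to the left along the counter's edge.

How it is judged:
By the outcome, as a careful person would: the job done as asked, in the order asked, and still so for the second after the job is handed in, with the robot touching nothing.
It also fails if it takes over 48 s, if anything falls off the work surface, if the arm or the gripper's body presses on something with over 40 N, if the wrist force passes 120 N, or if a joint passes its speed limit or range.

ROBOT

A 6-joint arm with a two-finger parallel gripper is mounted at the origin on a cart in front of the work surface, level with it; the furniture and walls round the work are solid. World frame = base frame: x ahead of the robot, y to its left, z up, the work surface at z = 0. Lengths are in m, angles in rad, forces in N, time in s.
With the tool pointing down it reaches from about 0.325 to 0.775 m from the base axis. Payload 5.5 kg.
Tool frame: the origin (TCP) lies at the centre of the arm's flange, where the gripper is bolted on; the fingertips stand 182 mm ahead of it and the grasp point (between the pads) lies 163 mm ahead of it; z points along the fingers, y is the line along which they close (so a half turn about z gives the same grasp; the last joint's range is limited). The gripper opens to 88 mm and grips with 3 to 60 N. Pads are 20 mm wide; open, the fingers measure 115 mm over their backs; the gripper's body (75 mm by 178 mm) begins 61 mm behind the grasp point.
Start: joints at [1.192, 0.091, 1.231, -0, 1.82, -0.057], TCP at [0.19, 0.569, 0.405] pointing down, gripper open.
Joint ranges: [-2.87, 2.87], [-0.86, 2.18], [0.17, 2.46], [-1.51, 4.65], [0.06, 2.69], [-2.65, 2.65]. Speed limits (rad/s): [2.57, 2.57, 3.01, 3.14, 3.14, 3.14].

INTERFACE

Orientations are given as a unit quaternion [x, y, z, w].
In Python, from plant import sense, capture, camera_info, sign_off, regions_of gives the robot as it stands.
- The arm moves only by the shell command python3 -m inch 'ROWS' [FORCE]. ROWS is JSON, a list that holds one entry, the list of rows, each a list of 7 numbers: the opening in per cent of the stroke, from 0 (shut) to 100 (fully open), then the shift along the tool's x, y, z in units of 0.03 m (1.0 is 0.03 m), then the turn, a rotation vector about the tool's x, y, z in units of 0.1 rad (1.0 is 0.1 rad). In form: [[[gripper, tx, ty, tz, ax, ay, az], ...]]. A call has 1 to 10 rows; each row shifts and turns the commanded pose from where the row before left it, along the tool's axes as they then stand; what a row does not reach is not made up. A row lasts 1/8 s, in which the tool goes at most 62.5 mm and 10.7 degrees, less where a joint would pass 70% of its speed; a pose out of reach is approached as far as the arm can. A call with a number of a shift or a turn outside -1 to 1 is refused whole. A call with a gripper value outside its range is refused whole. The fingers move at their own pace and stop on an object; FORCE is the grip in N (left out, the last holds). Time passes only in rows, so rows that do not move let the fingers close. It gives the time, the measured TCP pose, the force, the opening and the grip force at its end, in the units of the state.
- sense(): the state, without advancing time (a new reading comes with each control period).
- capture(name): name is "side" or "top" or "wrist"; returns the picture (480x640x3 uint8, blue, green, red); there is no depth.
- camera_info(name): a dict with "fov_y" (degrees; the focal length in pixels is half the picture's height over the tangent of half this angle, whatever the lens; pixels are square), "cx", "cy" (the principal point, pixels), "k1" (the pictures are not rectified: a ray, as slopes to the right and down, at radius r is drawn at 1 + k1 r^2 times it, then the intrinsics apply), "pose" (4x4, takes a point from camera to world coordinates). Camera axes: x right, y up, looking along -z (the intrinsics and any distortion apply to the point x, -y, -z); pixel columns grow to the right and rows downward; lengths in m; the calibration is good to about 2 mm. A picture is of the moment at which its call begins: read the wrist's pose just before it. camera_info takes no time and is no camera call; for the wrist camera it gives the pose at the moment of the call.
- sign_off(): hands the job in; it is judged then, once.
Trained networks look in the newest picture that a camera, given by its name, has taken for a name from the list of things; names that differ only in an ending like _2 or _b are one class to them, and where a whole thing is asked for, a point or a joint stands for the part that bears it (a point fixed in the world has none). Each returns a list of dicts, best first, with "conf" (0 to 1); they miss things now and then, are a little off and sometimes report something else, mostly with a low value. They report only what shows in the picture. A call takes as long as a camera call.
- regions_of(camera, thing): "mask" (480x640 bool, what is visible of it) and "centre" ([row, column] in pixels, amid what is visible of it).
The state is a dict: "time_s": time; "qpos": joint angles; "joint_velocities": joint speeds; "effort": joint torques, N m; "tool_pos": TCP position; "ee_rot": TCP orientation; "contact_force": force on the tool from outside, world axes, zero at the start; "torque": the same for the moment, N m; "gripper_width": finger opening in m; "grasp_force": force on a finger pad.
Only numpy, scipy, OpenCV 4.12 (cv2) and the standard library are available. Lean on these libraries where they do the work, as an engineer would, in place of code of your own. Each camera call takes 0.05 s, during which the arm holds its last target. There are 200 camera calls.

## Working session

There is one attempt and no reset: what is moved stays moved. The work goes in short steps, Python scripts to look and compute and a shell command to move; the robot and the scene stay as the last step left them, time stands still between calls to the robot, and variables do not carry over. Pictures are saved under pics/ and viewed, at most 10 in all, crops included, and the job is handed in when it is done.

```bash
mkdir -p pics
cat > h.py <<'E'
import numpy as np, cv2
from plant import sense, capture, camera_info, sign_off, regions_of
def rays(info,pts):
    pts=np.atleast_2d(np.float64(pts)); f=240/np.tan(np.radians(info["fov_y"])/2)
    K=np.array([[f,0,info["cx"]],[0,f,info["cy"]],[0,0,1.]])
    u=cv2.undistortPoints(pts.reshape(-1,1,2),K,np.array([info["k1"],0,0,0.])).reshape(-1,2)
    d=np.c_[u[:,0],-u[:,1],-np.ones(len(u))]; P=np.array(info["pose"])
    return P[:3,3], d@P[:3,:3].T
def toplane(info,pts,z=0.):  # pts: col,row
    o,d=rays(info,pts); return o+d*((z-o[2])/d[:,2])[:,None]
E
python3 - <<'E'
from h import *
s=sense(); print(s["time_s"],s["tool_pos"],s["ee_rot"],s["contact_force"])
for n in ("top","side"):
    im=capture(n); cv2.imwrite(f"pics/{n}0.png",im); i=camera_info(n); print(n,i)
    for t in ("board","tray","tub","jar","can"):
        for r in regions_of(n,t)[:2]:
            c=r["centre"]; p=toplane(i,[[c[1],c[0]]])[0]
            m=r["mask"].astype(np.uint8); print(t,round(r["conf"],2),np.round(c),p.round(3),m.sum())
            np.save(f"{n}_{t}.npy",m) if r["conf"]>.5 else 0
E
```

```text
0.0 [0.18976963 0.56925806 0.40351165] [ 1.60201143e-01  9.87083923e-01 -9.39372780e-04 -2.01614800e-04] [ 0.09576876  0.36100717 -0.36234779]
top {'fov_y': 52.00199037929208, 'cx': 320.7020944792368, 'cy': 233.42389191534897, 'k1': -0.11637424889930731, 'pose': array([[-1.48592160e-02,  9.90530258e-01, -1.36488135e-01,
         3.41062170e-01],
       [-9.99889579e-01, -1.46954744e-02,  2.20724789e-03,
        -5.55437866e-02],
       [ 1.80587930e-04,  1.36505862e-01,  9.90639247e-01,
         1.12010784e+00],
       [ 0.00000000e+00,  0.00000000e+00,  0.00000000e+00,
         1.00000000e+00]])}
board 0.81 [237. 218.] [0.492 0.18  0.   ] 16280
tray 0.8 [243. 459.] [ 0.469 -0.377  0.   ] 14764
tub 0.66 [240. 176.] [0.486 0.276 0.   ] 933
jar 0.72 [239. 252.] [0.485 0.101 0.   ] 819
can 0.81 [135. 445.] [ 0.728 -0.358  0.   ] 1037
can 0.54 [242. 460.] [ 0.471 -0.381  0.   ] 14709
side {'fov_y': 53.09680502021768, 'cx': 322.58710447867173, 'cy': 240.0312903175412, 'k1': 0.009923147361998029, 'pose': array([[ 9.46783351e-01,  1.69213588e-01, -2.73802936e-01,
         1.56021300e-01],
       [-3.21871536e-01,  4.97676682e-01, -8.05429472e-01,
        -1.04868580e+00],
       [-2.42742560e-05,  8.50696586e-01,  5.25657034e-01,
         6.88726142e-01],
       [ 0.00000000e+00,  0.00000000e+00,  0.00000000e+00,
         1.00000000e+00]])}
board 0.68 [229. 296.] [0.463 0.089 0.   ] 4478
tray 0.76 [342. 360.] [ 0.46  -0.389  0.   ] 13173
tub 0.62 [187. 282.] [0.494 0.366 0.   ] 501
tub 0.41 [342. 356.] [ 0.452 -0.389  0.   ] 13174
jar 0.72 [212. 298.] [0.495 0.182 0.   ] 791
can 0.78 [281. 454.] [ 0.753 -0.272  0.   ] 1601
```

View pics/top0.png

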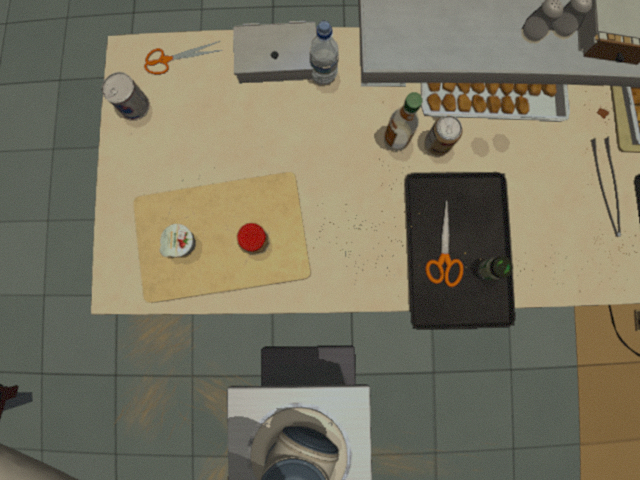

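View pics/side0.png

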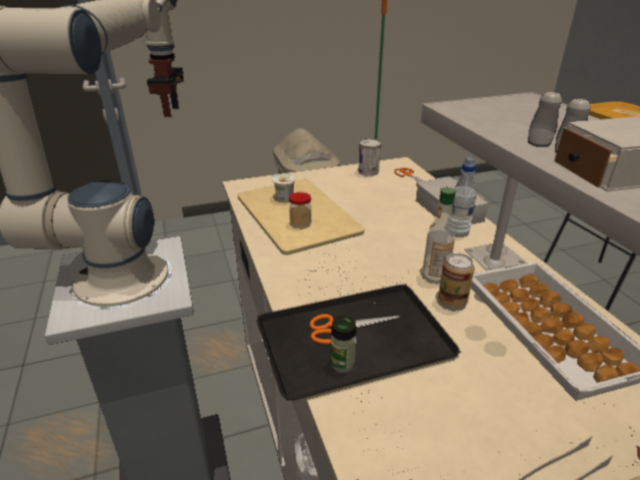

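The top view shows the board's top corners at about (135,197), (296,172), (311,276) and (150,301). The counter's front edge runs along rows 307–313, and the tray's near edge is at row ~327. The side view agrees. Next I fit these edges accurately.

```bash
cat > fit.py <<'E'
from h import *
def rows_edge(im,cols,r0,r1,sub=True):  # strongest vertical gradient per column, in col,row
    g=cv2.GaussianBlur(cv2.cvtColor(im,cv2.COLOR_BGR2GRAY),(3,3),0).astype(float); out=[]
    for c in cols:
        d=np.abs(np.diff(g[r0:r1,c])); k=int(d.argmax()); w=d[max(0,k-2):k+3]
        out.append([c,r0+max(0,k-2)+.5+(w*np.arange(len(w))).sum()/w.sum()])
    return np.array(out)
def line(p):  # x = a + b*y robust
    b,a=np.polyfit(p[:,1],p[:,0],1)
    for _ in range(3):
        e=np.abs(p[:,0]-a-b*p[:,1]); k=e<=max(2*np.median(e),.001); b,a=np.polyfit(p[k,1],p[k,0],1)
    return a,b,np.median(e)
def board(i,m,z=.014):
    c=max(cv2.findContours(m,cv2.RETR_EXTERNAL,cv2.CHAIN_APPROX_NONE)[0],key=len).reshape(-1,2)
    p=toplane(i,c,z)[:,:2]; (cx,cy),(w,h),a=cv2.minAreaRect((cv2.convexHull((p*1000).astype(np.float32))))
    return cx,cy,w,h,a
E
python3 - <<'E'
from fit import *
im=cv2.imread("pics/top0.png"); i=camera_info("top")
m=np.load("top_board.npy"); print("board",board(i,m))
e=np.r_[toplane(i,rows_edge(im,range(100,400,5),302,320)),toplane(i,rows_edge(im,range(525,570,5),296,314))]
print("edge x=a+by",line(e))
t=rows_edge(im,range(420,508,4),316,338); print(t[::5]); print("tray z14",line(toplane(i,t,.010)))
mt=np.load("top_tray.npy"); print("tray",board(i,mt,.012))
for n,z in (("tub",.085),("jar",.1)):
    q=np.load(f"top_{n}.npy"); print(n,board(i,q,z))
c=regions_of("top","can");
E
```

```text
board (490.5454406738281, 173.08676147460938, 252.84881591796875, 386.8382263183594, 7.993666648864746)
edge x=a+by (np.float64(0.31635335533290526), np.float64(-0.0006118056084514116), np.float64(0.0003176641159567228))
[[420.         329.1       ]
 [440.         329.046875  ]
 [460.         328.56779661]
 [480.         327.35074627]
 [500.         327.12295082]]
tray z14 (np.float64(0.27350485963409327), np.float64(-0.0010081430886664015), np.float64(0.0005579347152201621))
tray (453.610107421875, -376.09149169921875, 362.5614929199219, 243.02584838867188, 0.018215345218777657)
tub (474.2624816894531, 249.0986785888672, 69.38728332519531, 76.41509246826172, 1.6304773092269897)
jar (473.0557861328125, 84.59815216064453, 73.2181625366211, 60.49507141113281, 59.75058364868164)
```

```bash
python3 -m inch '[[[100,0,0,0,0,0,-0.92],[100,0,0,0,0,0,-0.92],[100,0,0,0,0,0,-0.92],[100,0,0,0,0,0,-0.92],[100,0,0,0,0,0,-0.92]]]' && python3 -m inch '[[[100,-0.92,-1,0,0,0,0],[100,-0.92,-1,0,0,0,0],[100,-0.92,-1,0,0,0,0],[100,-0.92,-1,0,0,0,0],[100,-0.92,-1,0,0,0,0],[100,-0.92,-1,0,0,0,0],[100,-0.92,-1,0,0,0,0],[100,-0.92,-1,0,0,0,0]]]' && python3 -m inch '[[[100,-0.92,-1,0,0,0,0],[100,-0.92,-1,0,0,0,0],[100,-0.92,-1,0,0,0,0],[100,-0.92,-1,0,0,0,0],[100,-0.92,-1,0,0,0,0],[100,-0.92,-1,0,0,0,0],[100,-0.92,-1,0,0,0,0],[100,0,0,0,0,0,0]]]'
python3 - <<'E'
from h import *
from scipy.spatial.transform import Rotation as R
s=sense();r=R.from_quat(s["ee_rot"]);print(s["time_s"],s["tool_pos"],r.as_matrix().round(3),s["qpos"])
i=camera_info("wrist");im=capture("wrist");cv2.imwrite("pics/w1.png",im)
P=np.array(i["pose"]);print("cam in tool",r.inv().apply(P[:3,3]-s["tool_pos"]),r.inv().apply(-P[:3,2]))
E
```

```text
time_s: 1.27
tool_pos: [0.1898, 0.5692, 0.4047]
ee_rot: [-0.071, 0.998, 0.0, 0.0]
contact_force: [0.4, -0.9, -0.5]
gripper_width: 0.0877
grasp_force: 0.0
time_s: 2.28
tool_pos: [0.4424, 0.361, 0.4048]
ee_rot: [-0.069, 0.998, 0.0, 0.0]
contact_force: [-0.2, 1.2, -0.3]
gripper_width: 0.0877
grasp_force: 0.0
time_s: 3.28
tool_pos: [0.6635, 0.1784, 0.4031]
ee_rot: [-0.067, 0.998, -0.0, -0.001]
contact_force: [0.4, 0.7, 0.4]
gripper_width: 0.0877
grasp_force: 0.0
3.275 [0.66350934 0.17835031 0.40312674] [[-0.991 -0.134 -0.002]
 [-0.134  0.991 -0.001]
 [ 0.002 -0.001 -1.   ]] [ 2.13206225e-01  3.36476914e-01  9.53705159e-01 -5.16355458e-04
  1.85311823e+00 -1.49242561e+00]
cam in tool [0.07650449 0.00068819 0.02007693] [-2.76664459e-01  6.13595341e-05  9.60966583e-01]
```

View pics/w1.png

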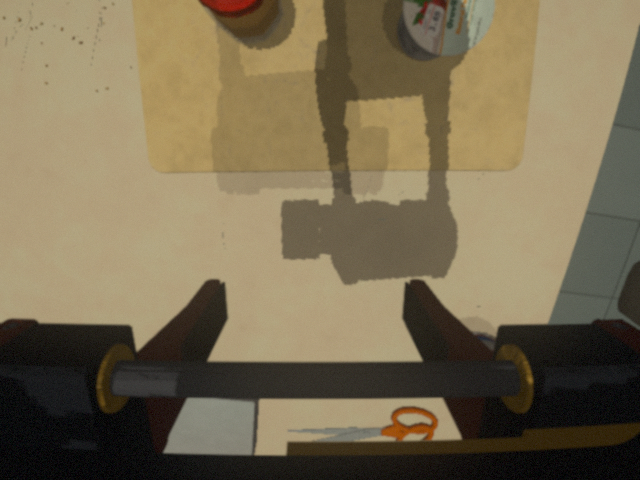

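The wrist view shows the board's far edge level at row ~172 (cols 148–525) and well ahead of the fingers, so the tool is square to it. Now I descend behind it.

```bash
python3 -m inch '[[[100,0,0,1,0,0,0],[100,0,0,1,0,0,0],[100,0,0,1,0,0,0],[100,0,0,1,0,0,0],[100,0,0,1,0,0,0],[100,0,0,1,0,0,0],[100,0,0,0.7,0,0,0],[100,0,0,0.4,0,0,0],[100,0,0,0,0,0,0]]]'; python3 -c "
from h import *
s=sense();print(s['tool_pos'],s['contact_force'])"
```

```text
time_s: 4.45
tool_pos: [0.6615, 0.1808, 0.1911]
ee_rot: [-0.069, 0.998, -0.0, -0.001]
contact_force: [0.3, 0.0, 0.0]
gripper_width: 0.0879
grasp_force: 0.0
[0.66152063 0.18082158 0.19113705] [0.25116191 0.03253352 0.00285529]
```

```bash
python3 -m inch '[[[100,0.3,0,0.12,0,0,0],[100,0.4,0,0,0,0,0],[100,0.3,0,0,0,0,0],[100,0.15,0,0,0,0,0],[100,0.15,0,0,0,0,0],[100,0.1,0,0,0,0,0],[100,0.1,0,0,0,0,0],[100,0,0,0,0,0,0]]]'
python3 - <<'E'
from fit import *
im=capture("top");i=camera_info("top");r=regions_of("top","board")[0];print(r["conf"],board(i,r["mask"].astype(np.uint8)))
E
```

```text
time_s: 5.45
tool_pos: [0.6178, 0.1743, 0.189]
ee_rot: [-0.069, 0.998, 0.0, 0.002]
contact_force: [5.3, 0.3, 0.6]
gripper_width: 0.0882
grasp_force: 2.5
0.93 (495.5901794433594, 63.56903839111328, 248.74954223632812, 163.8042449951172, 8.200352668762207)
```

```bash
python3 -m inch '[[[100,0.1,0,0.08,0,0,0],[100,0.2,0,0,0,0,0.1],[100,0.25,0,0,0,0,0.17],[100,0.25,0,0,0,0,0.17],[100,0.25,0,0,0,0,0.17],[100,0.25,0,0,0,0,0.17],[100,0.25,0,0,0,0,0.17],[100,0.25,0,0,0,0,0.17],[100,0.2,0,0,0,0,0.17],[100,0.1,0,0,0,0,0.1]]]'
python3 - <<'E'
from h import *
s=sense();print(s["tool_pos"],s["torque"])
im=capture("top");cv2.imwrite("pics/top2.png",im)
E
```

```text
time_s: 6.8
tool_pos: [0.5563, 0.1686, 0.1888]
ee_rot: [0.0, 1.0, -0.0, 0.004]
contact_force: [8.7, -1.7, 5.5]
gripper_width: 0.0879
grasp_force: 4.6
[0.55630703 0.168592   0.18879817] [-0.73580882 -1.60983707  0.49740161]
```

View pics/top2.png

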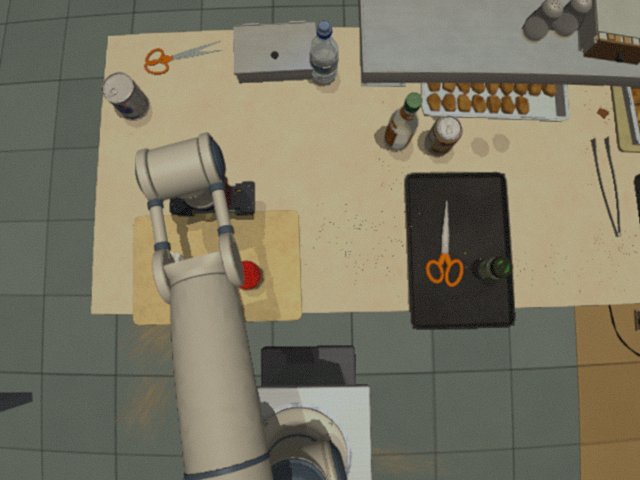

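The board's near edge now runs from about (140,325) to (295,320), just past the counter edge and nearly square; the tub is hidden under the arm and the jar is upright. I'll measure the near edge at both ends.

Run:
```python
from fit import *
im=cv2.imread("pics/top2.png"); i=camera_info("top")
for z in (.014,):
    p=toplane(i,rows_edge(im,list(range(142,168,2))+list(range(246,292,2)),316,336),z); a,b,e=line(p); print(a,b,e,"mid",a+b*.17, p[::6].round(4))
b=im[195:225,:]; p=toplane(i,rows_edge(im,list(range(145,165,2))+list(range(262,294,2)),202,222),.014); print("back",line(p))
```

```text
0.3010853213627178 -0.02390730876160405 0.0005348525223304985 mid 0.29702107887324514 [[0.2923 0.3484 0.014 ]
 [0.2941 0.3205 0.014 ]
 [0.2936 0.2928 0.014 ]
 [0.2984 0.089  0.014 ]
 [0.3004 0.0622 0.014 ]
 [0.2995 0.0354 0.014 ]]
back (np.float64(0.5492029256563231), np.float64(0.03153144187145765), np.float64(0.0007492548957709082))
```

```bash
python3 -m inch '[[[100,0,0,-0.05,0,0,0.05],[100,0.1,0,0,0,0,0.1],[100,0.12,0,0,0,0,0.1],[100,0.12,0,0,0,0,0],[100,0.12,0,0,0,0,0],[100,0.1,0,0,0,0,0],[100,0,0,0,0,0,0]]]'
cat > m.py <<'E'
from fit import *
import sys
im=capture("top"); i=camera_info("top"); cv2.imwrite(f"pics/{sys.argv[1]}.png",im)
s=sense(); print(s["time_s"],s["tool_pos"],s["ee_rot"].round(4) if hasattr(s["ee_rot"],"round") else s["ee_rot"])
t=toplane(i,rows_edge(im,range(420,508,4),316,338),.012); print("tray",line(t))
p=toplane(i,rows_edge(im,list(range(142,168,2))+list(range(246,292,2)),318,338),.014); a,b,e=line(p); print(a,b,e,"mid",a+b*.17)
E
python3 m.py top3
```

```text
time_s: 7.72
tool_pos: [0.5386, 0.169, 0.1887]
ee_rot: [0.013, 1.0, -0.0, 0.002]
contact_force: [5.6, -1.6, 2.0]
gripper_width: 0.0878
grasp_force: 2.7
7.775 [0.53864766 0.16900223 0.18868487] [ 1.280e-02  9.999e-01 -4.000e-04  2.100e-03]
tray (np.float64(0.2745147949336248), np.float64(0.0012770878015276683), np.float64(0.0005984046983922409))
0.27799421545004266 0.006760477009096218 0.00027354973397404023 mid 0.27914349654158904
```

```bash
python3 -m inch '[[[100,0,0,0,0,0,-0.12],[100,0.03,0,0,0,0,-0.12],[100,0.05,0,0,0,0,0],[100,0,0,0,0,0,0],[100,0,0,0,0,0,0]]]'
python3 m.py top4
```

```text
time_s: 8.4
tool_pos: [0.5362, 0.1695, 0.1883]
ee_rot: [0.001, 1.0, 0.001, 0.002]
contact_force: [6.3, 1.4, 2.5]
gripper_width: 0.0879
grasp_force: 3.3
8.45 [0.5361798  0.16951901 0.18828637] [1.2e-03 1.0e+00 6.0e-04 1.8e-03]
tray (np.float64(0.2739137095080782), np.float64(-0.00052411286506478), np.float64(0.0004012258757874134))
0.27668482083452967 0.005353611869896502 0.00023592189853653906 mid 0.27759493485241205
```

```bash
python3 -m inch '[[[100,-0.5,0,0,0,0,0],[100,-0.7,0,0,0,0,0],[100,0,0,-1,0,0,0],[100,0,0,-1,0,0,0],[100,0,0,-1,0,0,0],[100,0,0,-1,0,0,0],[100,0,0,-1,0,0,0],[100,0,0,-1,0,0,0],[100,0,0,-1,0,0,0]]]' && python3 -m inch '[[[100,0.64,-1,0,0,0,0],[100,0.64,-1,0,0,0,0],[100,0.64,-1,0,0,0,0],[100,0.64,-1,0,0,0,0],[100,0.64,-1,0,0,0,0],[100,0.64,-1,0,0,0,0],[100,0.64,-1,0,0,0,0],[100,0.64,-1,0,0,0,0],[100,0,0,0,0,0,0],[100,0,0,0,0,0,0]]]'
python3 - <<'E'
from h import *
import pickle
i=camera_info("wrist");im=capture("wrist");cv2.imwrite("pics/w5.png",im);pickle.dump(i,open("w5.pkl","wb"))
im=capture("top");cv2.imwrite("pics/top5.png",im)
E
```

```text
time_s: 9.57
tool_pos: [0.5708, 0.1696, 0.397]
ee_rot: [0.001, 1.0, -0.0, -0.002]
contact_force: [0.5, -0.5, 0.2]
gripper_width: 0.0876
grasp_force: 0.0
time_s: 10.82
tool_pos: [0.4173, -0.07, 0.3967]
ee_rot: [0.001, 1.0, 0.001, -0.001]
contact_force: [0.5, 0.4, 0.1]
gripper_width: 0.0878
grasp_force: 0.0
```

View pics/w5.png

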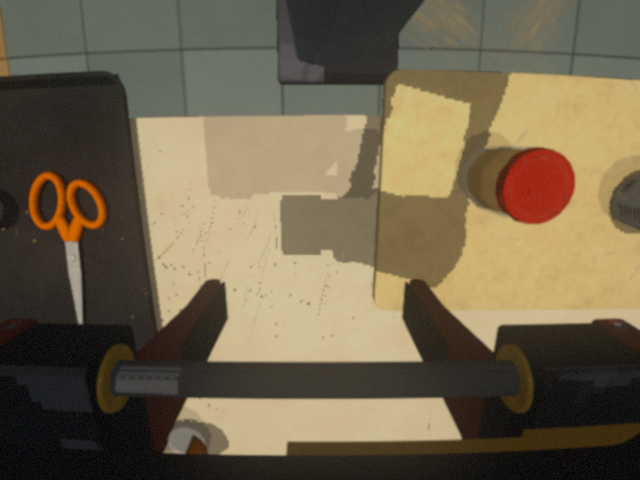

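View pics/top5.png

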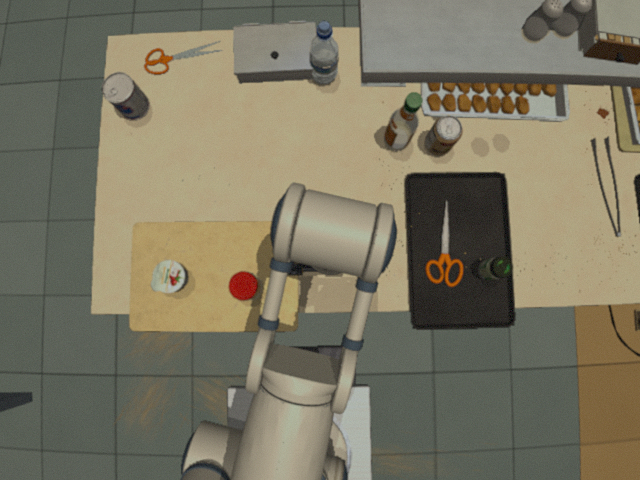

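The wrist view shows the board's near edge (rows ~71–78, cols 395–640), the counter edge at row ~116, and the tray's near edge at rows ~74–80 (cols 0–110). In the top view the tub, jar and tray are all standing undisturbed, and the tray and board edges are at about rows 327 and 330.

Run:
```python
from fit import *
import pickle
im=cv2.imread("pics/w5.png"); i=pickle.load(open("w5.pkl","rb"))
g=cv2.cvtColor(im,cv2.COLOR_BGR2GRAY); print(g[66:92,30],g[66:92,80],g[62:80,450])
B=toplane(i,rows_edge(im,range(415,636,4),60,95),.014); C=toplane(i,rows_edge(im,range(140,200,4),105,130),0)
T=rows_edge(im,range(6,96,3),60,95); print(T[::6])
print("board",line(B),"edge",line(C),C[:,1].min())
for z in (.007,.012): print("tray",z,line(toplane(i,T,z)))
a,b,_=line(B); print("board mid x",a+b*.18)
im=cv2.imread("pics/top5.png"); i=camera_info("top")
B=toplane(i,rows_edge(im,range(142,260,2),318,338),.014); a,b,e=line(B); print("top board",a,b,e,a+b*.18)
for z in (.007,.012): print("top tray",z,line(toplane(i,rows_edge(im,range(416,504,2),316,338),z)))
# lateral edges / length check of board with networks
r=regions_of("top","board")[0]; print(board(i,r["mask"].astype(np.uint8)))
g=cv2.cvtColor(im,cv2.COLOR_BGR2GRAY); print(g[318:336,450],g[318:336,200])
```

```text
[109 107 108 108 109 109 105  99  77  54  41  44  42  40  30  30  17  21
  26  28  30  30  36  41  47  42] [109 107 110 111 105  89  64  40  42  37  39  31  27  30  30  29  32  22
  28  31  35  43  41  42  41  39] [110 110 109 112 110 108 110 104  96  96 103 104 101 103 101 101 101 104]
[[ 6.         75.68421053]
 [24.         74.48484848]
 [42.         73.44285714]
 [60.         72.58450704]
 [78.         71.61940299]]
board (np.float64(0.2729196332128403), np.float64(0.011784878475180595), np.float64(0.00024964068444852344)) edge (np.float64(0.31605432978113623), np.float64(0.0031912947187316847), np.float64(0.0001055821369217488)) -0.24601981587907545
tray 0.007 (np.float64(0.27064875444445535), np.float64(-0.0008387704686713167), np.float64(6.160147019009465e-05))
tray 0.012 (np.float64(0.27159545734553037), np.float64(-0.0008387704686711845), np.float64(6.076833442706742e-05))
board mid x 0.27504091133837283
top board 0.27405923773871765 0.012858083149721299 0.00029121013283172703 0.2763736927056675
top tray 0.007 (np.float64(0.2734805347139377), np.float64(-0.0006996450350264042), np.float64(0.0005357153182600082))
top tray 0.012 (np.float64(0.27378393197791856), np.float64(-0.0006996450350260648), np.float64(0.0005333089237520819))
(402.2610778808594, 217.42208862304688, 329.1921691894531, 250.58880615234375, 89.84513854980469)
[40 35 36 32 41 35 28 33 33 38 38 68 96 95 92 92 91 94] [153 157 152 154 155 154 152 150 152 152 153 150 157 140 107  91  96  97]
```

```bash
python3 -m inch '[[[0,-0.43,0.96,0,0,0,0],[0,-0.43,0.96,0,0,0,0],[0,-0.43,0.96,0,0,0,0],[0,-0.43,0.96,0,0,0,0],[0,-0.43,0.96,0,0,0,0],[0,-0.43,0.96,0,0,0,0],[0,-0.43,0.96,0,0,0,0],[0,-0.43,0.96,0,0,0,0],[0,-0.43,0.96,0,0,0,0],[0,-0.43,0.96,0,0,0,0]]]' 10 && python3 -m inch '[[[0,-0.43,0.96,0,0,0,0],[0,-0.43,0.96,0,0,0,0],[0,0,0,0,0,0,0],[0,0,0,0,0,0,0]]]' && python3 -m inch '[[[0,0,0,1,0,0,0],[0,0,0,1,0,0,0],[0,0,0,1,0,0,0],[0,0,0,1,0,0,0],[0,0,0,1,0,0,0],[0,0,0,1,0,0,0],[0,0,0,0.5,0,0,0],[0,0,0,0.35,0,0,0],[0,0,0,0,0,0,0],[0,0,0,0,0,0,0]]]'
```

```text
time_s: 12.22
tool_pos: [0.5471, 0.2195, 0.3965]
ee_rot: [0.0, 1.0, -0.0, -0.001]
contact_force: [0.0, -0.6, -0.2]
gripper_width: 0.0004
grasp_force: 0.0
time_s: 12.72
tool_pos: [0.5725, 0.2752, 0.3967]
ee_rot: [0.0, 1.0, -0.0, -0.001]
contact_force: [0.0, 0.3, -0.7]
gripper_width: 0.0005
grasp_force: 0.0
time_s: 13.98
tool_pos: [0.5731, 0.275, 0.193]
ee_rot: [0.001, 1.0, 0.0, 0.001]
contact_force: [1.0, 0.3, 0.6]
gripper_width: 0.0001
grasp_force: 0.0
```

```bash
python3 -m inch '[[[0,0.3,0,0.12,0,0,0],[0,0.3,0,0,0,0,0],[0,0.3,0,0,0,0,0],[0,0.15,0,0,0,0,0],[0,0.1,0,0,0,0,0],[0,0.03,0,0,0,0,0],[0,0,0,0,0,0,0],[0,0,0,0,0,0,0]]]'; python3 m.py top6
```

```text
time_s: 14.98
tool_pos: [0.5375, 0.275, 0.1881]
ee_rot: [0.001, 1.0, 0.0, 0.0]
contact_force: [0.0, 0.0, -0.4]
gripper_width: 0.0003
grasp_force: 0.3
15.025 [0.53749852 0.27499128 0.18810119] [1.e-03 1.e+00 0.e+00 1.e-04]
tray (np.float64(0.27429695586557157), np.float64(0.0002472302747809553), np.float64(0.0004455366581729185))
0.27140944045159854 0.08812187004501014 0.002262255764211282 mid 0.28639015835925025
```

```bash
python3 -m inch '[[[0,0.05,0,0,0,0,0],[0,0.05,0,0,0,0,0],[0,0.04,0,0,0,0,0],[0,0,0,0,0,0,0],[0,0,0,0,0,0,0]]]'
python3 - <<'E'
from fit import *
im=capture("top");i=camera_info("top");cv2.imwrite("pics/top7.png",im)
q=rows_edge(im,range(136,296,4),322,338); p=toplane(i,q,.014); print(np.c_[q,p[:,:2]*1000].round(1).tolist())
E
```

```text
time_s: 15.65
tool_pos: [0.5331, 0.2751, 0.1882]
ee_rot: [0.001, 1.0, 0.0, 0.0]
contact_force: [2.9, 2.1, -0.9]
gripper_width: 0.0005
grasp_force: 2.1
[[136.0, 323.5, 294.2, 362.4], [140.0, 325.1, 290.6, 353.0], [144.0, 323.0, 295.3, 343.7], [148.0, 324.5, 292.0, 334.4], [152.0, 325.5, 289.8, 325.1], [156.0, 325.5, 289.8, 315.8], [160.0, 324.0, 293.1, 306.6], [164.0, 335.8, 266.7, 297.0], [168.0, 329.3, 281.3, 288.0], [172.0, 323.5, 294.2, 279.0], [176.0, 328.5, 283.1, 269.7], [180.0, 323.9, 293.3, 260.6], [184.0, 324.9, 291.0, 251.5], [188.0, 328.7, 282.6, 242.3], [192.0, 332.2, 274.9, 233.1], [196.0, 323.3, 294.4, 224.2], [200.0, 327.6, 285.0, 215.0], [204.0, 333.8, 271.2, 205.8], [208.0, 333.5, 271.8, 196.8], [212.0, 333.6, 271.5, 187.8], [216.0, 333.3, 272.1, 178.8], [220.0, 333.0, 272.9, 169.7], [224.0, 328.5, 282.7, 160.8], [228.0, 332.7, 273.4, 151.8], [232.0, 332.5, 273.6, 142.8], [236.0, 332.7, 273.2, 133.8], [240.0, 332.6, 273.4, 124.9], [244.0, 332.5, 273.4, 115.9], [248.0, 332.4, 273.8, 107.0], [252.0, 332.4, 273.6, 98.0], [256.0, 332.0, 274.5, 89.1], [260.0, 331.8, 274.7, 80.2], [264.0, 331.9, 274.5, 71.2], [268.0, 331.7, 274.8, 62.3], [272.0, 331.9, 274.3, 53.4], [276.0, 332.0, 273.9, 44.5], [280.0, 332.0, 273.9, 35.6], [284.0, 332.1, 273.5, 26.7], [288.0, 332.0, 273.6, 17.8], [292.0, 331.9, 273.9, 9.0]]
```

```bash
python3 -m inch '[[[0,-0.5,0,0,0,0,0],[0,-0.7,0,0,0,0,0],[0,0,0,-1,0,0,0],[0,0,0,-1,0,0,0],[0,0,0,-1,0,0,0],[0,0,0,-1,0,0,0],[0,0,0,-1,0,0,0],[0,0,0,-1,0,0,0],[0,0,0,-1,0,0,0]]]' && python3 -m inch '[[[0,0.43,-0.96,0,0,0,0],[0,0.43,-0.96,0,0,0,0],[0,0.43,-0.96,0,0,0,0],[0,0.43,-0.96,0,0,0,0],[0,0.43,-0.96,0,0,0,0],[0,0.43,-0.96,0,0,0,0],[0,0.43,-0.96,0,0,0,0],[0,0.43,-0.96,0,0,0,0],[0,0.43,-0.96,0,0,0,0],[0,0.43,-0.96,0,0,0,0]]]' && python3 -m inch '[[[0,0.43,-0.96,0,0,0,0],[0,0.43,-0.96,0,0,0,0],[0,0,0,0,0,0,0],[0,0,0,0,0,0,0]]]'
cat > final.py <<'E'
from fit import *
i=camera_info("wrist");im=capture("wrist");cv2.imwrite("pics/w8.png",im)
B=toplane(i,rows_edge(im,range(415,636,4),60,95),.014); C=toplane(i,rows_edge(im,range(140,200,4),105,130),0)
T=toplane(i,rows_edge(im,range(6,96,3),60,95),.012)
for n,p in (("board",B),("edge",C),("tray",T)): a,b,e=line(p); print(n,a,b,e,"mid",a+b*{"board":.19,"edge":-.2,"tray":-.37}[n])
im=capture("top");i=camera_info("top");cv2.imwrite("pics/top8.png",im)
B=toplane(i,rows_edge(im,range(142,262,2),320,340),.014);a,b,e=line(B);print("top board",a,b,e,"mid",a+b*.19)
T=toplane(i,rows_edge(im,range(416,504,2),316,338),.012);a,b,e=line(T);print("top tray",a-b*.37,b)
E
python3 final.py
```

```text
time_s: 16.82
tool_pos: [0.5685, 0.2748, 0.3984]
ee_rot: [0.001, 1.0, -0.001, -0.002]
contact_force: [0.1, 0.4, -0.5]
gripper_width: 0.0007
grasp_force: 0.0
time_s: 18.08
tool_pos: [0.4385, -0.0135, 0.3976]
ee_rot: [0.001, 1.0, 0.0, -0.002]
contact_force: [0.8, 0.6, 0.3]
gripper_width: 0.0004
grasp_force: 0.0
time_s: 18.58
tool_pos: [0.4136, -0.07, 0.3978]
ee_rot: [0.001, 1.0, 0.0, -0.001]
contact_force: [0.8, 0.9, 0.6]
gripper_width: 0.0005
grasp_force: 0.0
board 0.2707617998981738 0.004844074268215752 0.0002445936194964594 mid 0.2716821740091348
edge 0.31703205642107896 0.008229456977586898 5.29112274822224e-05 mid 0.31538616502556155
tray 0.27223763329666056 0.0003840179010289441 6.108584291760537e-05 mid 0.27209554667327984
top board 0.27361814929013595 -0.0009984846029598756 0.0005814350571330692 mid 0.2734284372155736
top tray 0.27401260051470666 0.0004822419581521584
```

View pics/w8.png

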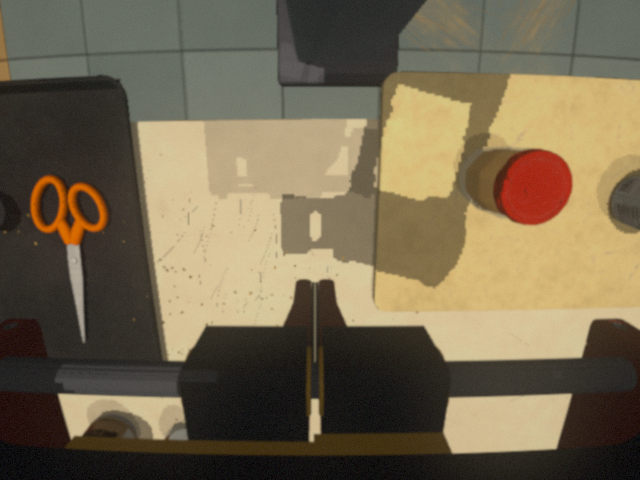

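The near edges of the board (row ~72) and tray (row ~75) agree to about 0.5 mm in both cameras. The board is square to about 0.3° or better, the jar is upright and the gripper is clear. Handing in.

```bash
python3 -c "
from plant import sign_off
print(sign_off())"
```

```text
the job is handed in; nothing more can be done
None
```

The job is handed in: the board's near edge is level with the tray's to about 0.5 mm and square to the counter's edge within about 0.3° by camera, the tub and jar rode along untouched, and it took about 19 s of the 48 s.

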